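# Dress the platen, then hold the linisher's tension arm at its stop

### The job

The belt is off this belt linisher and a new one is going on: first dress the bare platen with the dressing stone, held lengthwise and flat on it and drawn, pressed down lightly and steadily (about 10 N), from the drive-wheel end right through to the nose-wheel end, then lay the stone back on its rubber mat and let go of it. Then take the red handle of the sprung tension arm, wind it towards the drive wheel right up to its stop, and finish while holding it there so that a workmate can slip the new belt on; never let the arm spring back, and leave the lens unit, tin, lifter and drill undisturbed.

Things in the scene. Friction and masses are not known exactly. Their poses are not given: they have to be found in the camera images.
- linisher: Belt linisher, belt off; blue frame bolted to the bench, 440 mm long. Origin: middle of its length, on the bench, under the platen; x to its back, y along it to the drive wheel, z up. Drive wheel (black, 110 mm) at y 180, its hood from y 154 mm, 218 mm high; grey motor behind it (x 46 to 215, y 112 to 271, up to 213 mm high). The rest of the frame is under 193 mm high.
- platen: Bright steel backing plate of the belt, fixed level on the linisher: 220 mm long (its y, +y towards the drive wheel, -y towards the nose wheel), 54 mm wide (x), 12 mm thick. Origin: centre of its top face, 205 mm above the bench.
- handle: Red round level grip of the tension arm, diameter 22, 80 mm long along its x (= linisher's x, to the back). Origin on its axis, 5 mm nearer the robot's side than the grip's middle; 104 mm behind the platen's centre line; 248 mm above the bench at rest. Rigid with the arm. Pinch it from above across its diameter. The spring pushes it away from the drive wheel: about 7 N at rest, 12 N at the stop.
- tension_arm (a joint): Angle of the sprung tension arm (dark steel bar carrying the 60 mm aluminium nose wheel) about its pivot, rad: 0 = at rest, leaning 0.27 away from the drive wheel; grows as the arm is wound towards the drive wheel; 0.42 = against its stop pin, leaning 0.15 towards the drive wheel. A torsion spring drives it back to 0.
- pivot (a point): Pivot of the tension arm on the linisher's frame, 75 mm above the bench; its axis is parallel to the linisher's x and to the handle. The handle's axis circles it at 180 mm radius: from rest to stop it moves 75 mm towards the drive wheel, nearly level (at the stop it is 27 mm past the pivot and 253 mm above the bench).
- stone: Dressing stone: brick-red abrasive slab 100 x 46 x 20 mm (its x, y, z) with a wooden grip bar 80 x 24 mm (x, y) on top, from 20 to 52 mm above the underside. Origin: centre of the underside, z up. 0.26 to 0.4 kg. Take it by the wooden bar, across its 24 mm width. Both ends are alike.
- mat: Black rubber mat 200 x 160 x 4 mm (x, y, z) fixed on the bench, where the stone lies. Origin: centre of its underside; its top is 4 mm above the bench.
- lens: Lamp lens unit, black and chrome with a glass dome, diameter 78 mm, 57 mm high, stands loose on the bench; origin at its foot. Leave alone.
- tin: Grease tin, diameter 68 mm, 85 mm high, stands loose on the bench; origin at its foot. Leave alone.
- lifter: Orange suction lifter for lamp lenses, diameter 68 mm, 60 mm high, stands loose on the bench; origin at its foot. Leave alone.
- drill: Blue and black cordless drill lying on its side, about 225 x 200 x 66 mm; origin under its barrel, x along the barrel to the bit, the grip goes to -y. Leave alone.
Things that resemble listed ones, but are neither listed nor needed, are in the scene too. Of the things that look like the stone, take the one that is nearest to the robot's base at the start.

How it is judged:
On the way, in this order (a step that is already met when the one before it is completed fails the run):
1. the held stone is pressed flat and lengthwise on the platen with 5 to 25 N, at the drive-wheel end of the platen (stone's middle more than 45 mm from the platen's middle) (contact force between stone and platen between 5 and 25 N and x of stone in the frame of platen between -0.015 and 0.015 m and z of stone in the frame of platen below 0.004 m and angle between the x axis of stone and the y axis of platen, either way round below 0.2 rad and angle between stone's own z axis and vertical below 0.06 rad and contact force between the fingers and stone above 2 N and y of stone in the frame of platen above 0.045 m), for 0.1 s.
2. the held stone is pressed flat and lengthwise on the platen with 5 to 25 N, passing over the half of the platen next to the drive wheel (contact force between stone and platen between 5 and 25 N and x of stone in the frame of platen between -0.015 and 0.015 m and z of stone in the frame of platen below 0.004 m and angle between the x axis of stone and the y axis of platen, either way round below 0.2 rad and angle between stone's own z axis and vertical below 0.06 rad and contact force between the fingers and stone above 2 N and y of stone in the frame of platen between 0.005 and 0.032 m), for 0.1 s.
3. the held stone is pressed flat and lengthwise on the platen with 5 to 25 N, passing over the half of the platen next to the nose wheel (contact force between stone and platen between 5 and 25 N and x of stone in the frame of platen between -0.015 and 0.015 m and z of stone in the frame of platen below 0.004 m and angle between the x axis of stone and the y axis of platen, either way round below 0.2 rad and angle between stone's own z axis and vertical below 0.06 rad and contact force between the fingers and stone above 2 N and y of stone in the frame of platen between -0.035 and -0.008 m), for 0.1 s.
4. the held stone is pressed flat and lengthwise on the platen with 5 to 25 N, at the nose-wheel end of the platen (stone's middle more than 45 mm from the platen's middle) (contact force between stone and platen between 5 and 25 N and x of stone in the frame of platen between -0.015 and 0.015 m and z of stone in the frame of platen below 0.004 m and angle between the x axis of stone and the y axis of platen, either way round below 0.2 rad and angle between stone's own z axis and vertical below 0.06 rad and contact force between the fingers and stone above 2 N and y of stone in the frame of platen below -0.045 m), for 0.1 s.
5. the stone lies at rest, right way up and let go, on the rubber mat (x of stone in the frame of mat between -0.1 and 0.1 m and y of stone in the frame of mat between -0.08 and 0.08 m and z of stone in the frame of mat between 0 and 0.008 m and angle between stone's own z axis and vertical below 0.08 rad and contact force between stone and mat above 1 N and contact force between the fingers and stone below 0.1 N and linear speed of stone below 0.02 m/s), for 0.2 s.
6. the gripper has wound the tension arm to its stop (joint above 0.40 rad) (value of joint tension_arm above 0.4 rad and velocity of joint tension_arm between -0.1 and 0.1 rad/s and contact force between the fingers and handle above 6 N), for 0.3 s.
At the end, for the whole second after the job is handed in: The gripper's fingers hold the red handle (at least 6 N of contact) with the tension arm still and above 0.40 rad (the stop is at 0.42), the stone not touching the handle; the stone lies at rest on the rubber mat, its middle within the mat's outline, right way up (within 0.08 rad) and let go (all of step 5 and all of step 6 and contact force between stone and handle below 0.2 N); the arm keeps its last pose, push and grip.
It fails at once if the lens unit, tin, lifter or drill is shifted by more than 30 mm or tipped (distance of any of lens, tin, lifter, drill from where it was at the start of the episode above 0.03 m or angle between any of lens, tin, lifter, drill's own z axis and vertical above 0.3 rad).
It fails at once if the tension arm springs back (faster than 2 rad/s) (velocity of joint tension_arm below -2 rad/s).
It fails at once if the stone is rammed on the platen with more than 60 N (contact force between stone and platen above 60 N).
It also fails if it takes over 72 s, if anything falls off the work surface, if the arm or the gripper's body presses on something with over 40 N, if the wrist force passes 120 N, or if a joint passes its speed limit or range.

### The arm

A 7-joint arm with a two-finger parallel gripper is mounted at the origin on the work surface. World frame = base frame: x ahead of the robot, y to its left, z up, the work surface at z = 0. Lengths are in m, angles in rad, forces in N, time in s.
With the tool pointing down it reaches from about 0.4 to 0.85 m from the base axis. Payload 10.4 kg.
Tool frame: the origin (TCP) lies at the centre of the arm's flange, where the gripper is bolted on; the fingertips stand 182 mm ahead of it and the grasp point (between the pads) lies r.grasp_offset ahead of it (r.grasp_offset is the distance from the TCP to the grasp point, in m); z points along the fingers, y is the line along which they close (so a half turn about z gives the same grasp; the last joint's range is limited). The gripper opens to 87 mm and grips with 3 to 60 N. Pads are 19 mm wide; open, the fingers measure 117 mm over their backs; the gripper's body (75 mm by 190 mm) begins 51 mm behind the grasp point.
Start: joints at [-1.183, 0.332, -0.065, 1.46, 0.022, 1.35, -0.088], TCP at [0.25, 0.573, 0.405] pointing down, gripper open.
Joint ranges: [-2.6, 2.6], [-0.5, 2.12], [-1.47, 1.34], [0.16, 2.42], [-1.27, 4.41], [0.06, 2.06], [-2.6, 2.6]. Speed limits (rad/s): [2.22, 2.22, 2.79, 2.79, 3.14, 3.14, 3.14].

### API

Orientations are given as a unit quaternion [x, y, z, w].
In Python, from bench import status, vision, job, spotter, r gives the robot as it stands. The module is installed in compiled form; this text tells all that it offers.
- The arm moves only by the tool play_rows, never from a script. Its argument "series" is a list of rows, each a list of 6 numbers: the shift along the tool's x, y, z each as a share of 150 mm, from -1 to 1, then the turn, a rotation vector about the tool's x, y, z each as a share of 30 degrees, from -1 to 1. In form: [[x, y, z, ax, ay, az], ...]. A call has 1 to 5 rows; each row is the pose to reach, as a shift and turn from the pose commanded when the call began, along the tool's axes at that moment; what a row does not reach only later rows make up. A row lasts 1/10 s, in which the tool goes at most 50 mm and 8.59 degrees, less where a joint would pass 70% of its speed; a pose out of reach is approached as far as the arm can. A call with a number of a shift or a turn outside -1 to 1 is refused whole. A call with a gripper value outside its range is refused whole. "fingers" is the opening, from -1 (shut) to 1 (fully open), set as the call begins (left out, the last holds). The fingers move at their own pace and stop on an object; "squeeze" is the grip in N (left out, the last holds). Time passes only in rows, so rows that repeat a pose let the fingers close. It gives the time, the measured TCP pose, the force, the opening and the grip force at its end, in the units of the state.
- status.read_state(): the state, without advancing time (a new reading comes with each control period).
- vision.camera(name): name is "side" or "top"; returns the picture (400x640x3 uint8, blue, green, red); there is no depth.
- vision.calibration(name): a dict with "fx", "fy", "cx", "cy" (pixels), "rvec" (rotation vector, rad) and "tvec" (3), from world to camera coordinates, as OpenCV has them. Camera axes: x right, y down, z forward; pixel columns grow to the right and rows downward; lengths in m; the calibration is good to about 2 mm. A picture is of the moment at which its call begins. calibration takes no time and is no camera call.
- job.close_job(): hands the job in; it is judged then, once.
Trained networks look in the newest picture that a camera, given by its name, has taken for a name from the list of things; names that differ only in an ending like _2 or _b are one class to them, and where a whole thing is asked for, a point or a joint stands for the part that bears it (a point fixed in the world has none). Each returns a list of dicts, best first, with "conf" (0 to 1); they miss things now and then, are a little off and sometimes report something else, mostly with a low value. They report only what shows in the picture. A call takes as long as a camera call. They do not tell look-alikes from the thing itself.
- spotter.boxes_of(camera, name): "point" ([x, y, z] in m, in world coordinates, good to about 4 mm: the middle of the surface that is visible of it).
- spotter.regions_of(camera, name): "pixels" (400x640 bool, what is visible of it).
The state is a dict: "time": time; "joint_positions": joint angles; "joint_vel": joint speeds; "joint_torque": joint torques, N m; "ee_pos": TCP position; "eef_rot": TCP orientation; "ft_force": force on the tool from outside, world axes, zero at the start; "torque": the same for the moment, N m; "width": finger opening in m; "grip_force": force on a finger pad.
Only numpy, scipy, OpenCV 4.12 (cv2) and the standard library are available. Lean on these libraries where they do the work, as an engineer would, in place of code of your own. Each camera call takes 0.05 s, during which the arm holds its last target. There are 200 camera calls.

## Working session

There is one attempt and no reset: what is moved stays moved. The work goes in short steps, Python scripts to look and compute and a tool call to move; the robot and the scene stay as the last step left them, time stands still between calls to the robot, and variables do not carry over. Pictures are saved under pics/ and viewed, at most 10 in all, crops included, and the job is handed in when it is done.

Besides the shell and the picture viewer there is one more tool, called after "Request:" as name(argument=value, ...), one argument or row to a line, values as JSON. play_rows: Moves the arm, as the interface text tells. Shift numbers are shares of 150 mm and turn numbers shares of 30 degrees, none past 1 either way. Its arguments: {"type":"object","properties":{"series":{"type":"array","items":{"type":"array","items":{"type":"number"}}},"fingers":{"type":"number"},"squeeze":{"type":"number"}},"required":["series"]}

```bash
mkdir -p pics
cat > h.py <<'E'
import numpy as np, cv2
from scipy.spatial.transform import Rotation as R
from bench import status, vision, job, spotter, r
def cal(n):
    c=vision.calibration(n); K=np.array([[c['fx'],0,c['cx']],[0,c['fy'],c['cy']],[0,0,1.]]); return K,np.array(c['rvec'],float).ravel(),np.array(c['tvec'],float).ravel()
def proj(n,P):
    K,rv,t=cal(n); return cv2.projectPoints(np.array(P,float).reshape(-1,1,3),rv,t,K,None)[0].reshape(-1,2)
def unproj(n,uv,z):
    K,rv,t=cal(n); M=cv2.Rodrigues(rv)[0]; o=-M.T@t
    uv=np.array(uv,float).reshape(-1,2); d=(M.T@np.linalg.inv(K)@np.c_[uv,np.ones(len(uv))].T).T
    return o+d*((z-o[2])/d[:,2])[:,None]
E
python3 - <<'E'
from h import *
np.set_printoptions(precision=4,suppress=True)
for c in("top","side"):
    cv2.imwrite(f"pics/{c}0.png",vision.camera(c))
    K,rv,t=cal(c);print(c,-cv2.Rodrigues(rv)[0].T@t)
    for n in("linisher","platen","handle","stone","mat","tension_arm","lens","tin","lifter","drill"):
        print(n,[(np.round(d['point'],3).tolist(),round(d['conf'],2)) for d in spotter.boxes_of(c,n)])
s=status.read_state();print(r.grasp_offset,s)
E
```

```text
top [ 0.3854 -0.0987  1.3489]
linisher [([0.588, 0.159, 0.173], 0.75)]
platen [([0.56, 0.084, 0.204], 0.84)]
handle []
stone [([0.416, -0.286, 0.025], 0.91), ([0.343, -0.624, 0.022], 0.6), ([0.761, -0.205, 0.027], 0.59), ([0.407, -0.491, 0.026], 0.57)]
mat [([0.456, -0.304, 0.005], 0.79)]
tension_arm [([0.627, -0.112, 0.198], 0.86), ([0.452, -0.307, 0.007], 0.3)]
lens [([0.336, 0.246, 0.047], 0.73)]
tin [([0.465, 0.426, 0.081], 0.59)]
lifter [([0.734, -0.342, 0.053], 0.57)]
drill [([0.637, -0.582, 0.049], 0.8)]
side [ 0.1882 -1.1096  1.21  ]
linisher [([0.592, 0.11, 0.122], 0.77)]
platen [([0.566, 0.07, 0.204], 0.88)]
handle [([0.686, -0.127, 0.256], 0.7)]
stone [([0.417, -0.302, 0.029], 0.9), ([0.365, -0.612, 0.05], 0.66), ([0.406, -0.511, 0.027], 0.65), ([0.761, -0.219, 0.025], 0.57)]
mat [([0.457, -0.319, 0.003], 0.65), ([0.736, -0.359, 0.054], 0.27)]
tension_arm [([0.632, -0.123, 0.192], 0.88)]
lens [([0.335, 0.231, 0.039], 0.78)]
tin [([0.472, 0.415, 0.059], 0.84)]
lifter [([0.635, -0.124, 0.196], 0.72), ([0.739, -0.36, 0.054], 0.63)]
drill [([0.64, -0.6, 0.055], 0.72)]
0.1635 {'time': 1.1, 'joint_positions': array([-1.1826,  0.3322, -0.0647,  1.4601,  0.0216,  1.3499, -0.0885]), 'joint_vel': array([ 0.0005, -0.0004, -0.0002, -0.0022,  0.0003,  0.0013,  0.0003]), 'joint_torque': array([  0.0008, -62.3031,   0.0251, -39.0119,  -0.0611,   0.0317,
         0.    ]), 'ee_pos': array([0.2496, 0.573 , 0.4048]), 'eef_rot': array([ 0.204,  0.979,  0.   , -0.   ]), 'ft_force': array([0.5317, 0.743 , 0.2015]), 'torque': array([-0.01  ,  0.0241,  0.0074]), 'grip_force': 0.0, 'width': 0.08699199171477315}
```

View pictures.

View pics/top0.png

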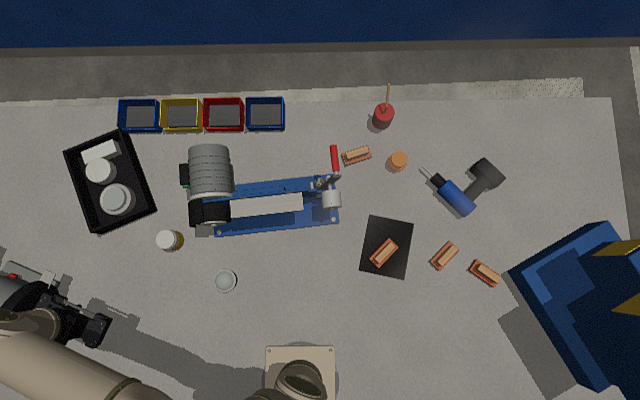

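View pics/side0.png

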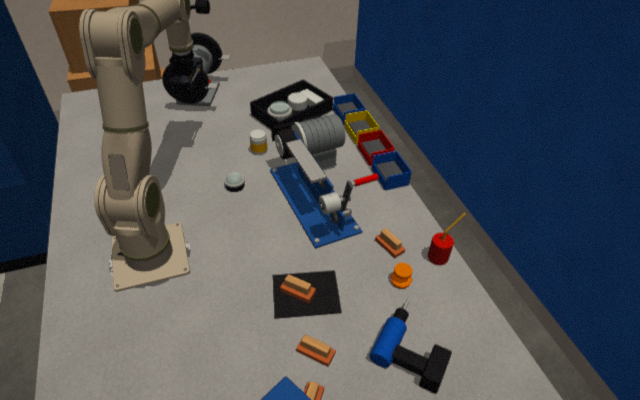

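```bash
cat >> h.py <<'E'
from scipy.optimize import minimize
def box(x0,x1,y0,y1,z0,z1): return np.array([[x,y,z] for x in(x0,x1) for y in(y0,y1) for z in(z0,z1)])
STONE=[box(-.05,.05,-.023,.023,0,.02),box(-.04,.04,-.012,.012,.02,.052)]
PLATEN=[box(-.027,.027,-.11,.11,-.012,0)]
a=np.linspace(0,2*np.pi,16)
HANDLE=[np.vstack([np.c_[np.full(16,x),.011*np.cos(a),.011*np.sin(a)] for x in(-.035,.045)])]
def sil(n,parts,p,z):
    m=np.zeros((1600,2560),np.uint8); Rz=R.from_euler('z',p[2]).as_matrix()
    for P in parts:
        q=proj(n,P@Rz.T+[p[0],p[1],z]); cv2.fillConvexPoly(m,cv2.convexHull((q*4+1.5).round().astype(np.int32)),1)
    return cv2.resize(m.astype(np.float32),(640,400),interpolation=cv2.INTER_AREA)
def fit(masks,parts,p0,z,yawfix=False):
    p0=np.array(p0,float)
    def cost(q):
        p=p0+np.array(q)*[.01,.01,0 if yawfix else .1]; c=0
        for n,m in masks.items():
            s=sil(n,parts,p,z); c+=1-np.minimum(s,m).sum()/np.maximum(s,m).sum()
        return c
    b=min((minimize(cost,[dx,dy,w],method='Nelder-Mead',options=dict(initial_simplex=np.array([[dx,dy,w],[dx+1,dy,w],[dx,dy+1,w],[dx,dy,w+1]]),xatol=.01,fatol=1e-4)) for dx,dy,w in((0,0,0),(-.7,.7,-.7))),key=lambda o:o.fun)
    return p0+b.x*[.01,.01,0 if yawfix else .1],b.fun
def mask(c,n,near):
    L=[d['pixels'] for d in spotter.regions_of(c,n)]
    if not L: return None
    q=proj(c,near)[0]
    return min(L,key=lambda m:np.hypot(*(np.argwhere(m).mean(0)[::-1]-q))).astype(np.float32)
E
python3 - <<'E'
from h import *
for n,parts,near,z,y in(("platen",PLATEN,[.562,.077,.204],.205,.05),("stone",STONE,[.416,-.293,.025],.004,.7),("handle",HANDLE,[.69,-.12,.248],.248,.05)):
    ms={c:mask(c,n,near) for c in("top","side")}; ms={c:m for c,m in ms.items() if m is not None}
    p0=[near[0],near[1],y]
    if n=="stone":
        m=ms["top"]; u=np.argwhere(m>0)[:,::-1]; w=unproj("top",u,.03)[:,:2]; e=np.linalg.eigh(np.cov(w.T))[1][:,1]; p0[2]=np.arctan2(e[1],e[0])
    print(n,[(c,m.sum(),np.argwhere(m>0).mean(0)[::-1].round(1),proj(c,near)[0].round(1)) for c,m in ms.items()],p0)
    print("  both",fit(ms,parts,p0,z))
    for c in ms: print("  ",c,fit({c:ms[c]},parts,p0,z))
E
```

```text
platen [('top', np.float32(1339.0), array([266.2, 205.5]), array([268.5, 204.2])), ('side', np.float32(743.0), array([305.5, 160.2]), array([305.4, 160.1]))] [0.562, 0.077, 0.05]
  both (array([0.56031051, 0.08535039, 0.08903167]), np.float64(0.18869340419769287))
   top (array([0.55889479, 0.08427094, 0.10119009]), np.float64(0.03948265314102173))
   side (array([0.56379943, 0.08656209, 0.09319722]), np.float64(0.06640595197677612))
stone [('top', np.float32(366.0), array([383.7, 252.6]), array([384.4, 252.8])), ('side', np.float32(615.0), array([297.7, 288. ]), array([296.5, 288.5]))] [0.416, -0.293, np.float64(2.3307124838532767)]
  both (array([ 0.41934336, -0.29023276,  2.32489487]), np.float64(0.23272264003753662))
   top (array([ 0.41658241, -0.29118544,  2.32128826]), np.float64(0.13727807998657227))
   side (array([ 0.42028116, -0.28888524,  2.33062015]), np.float64(0.04429501295089722))
handle [('top', np.float32(237.0), array([334.4, 159.5]), array([333.3, 158.1])), ('side', np.float32(190.0), array([364.6, 179.2]), array([364. , 179.5]))] [0.69, -0.12, 0.05]
  both (array([ 0.6830253 , -0.1220254 ,  0.12098108]), np.float64(0.33986377716064453))
   top (array([ 0.68124174, -0.12367573,  0.11132102]), np.float64(0.1318681240081787))
   side (array([ 0.68661537, -0.11991173,  0.10669365]), np.float64(0.09309589862823486))
```

Request:
play_rows(
  series=[
    [-0.762,-0.693,0,0,0,0],
    [-0.762,-0.693,0,0,0,0],
    [-0.762,-0.693,0,0,0,0],
    [-0.762,-0.693,0,0,0,0],
  ],
  fingers=1,
)

```text
time: 1.8
ee_pos: [0.3166, 0.4268, 0.4053]
eef_rot: [0.208, 0.978, -0.0, 0.001]
ft_force: [0.5, -0.4, 0.9]
width: 0.0871
grip_force: 0.0
```

Request:
play_rows(
  series=[
    [-0.762,-0.693,0,0,0,0],
    [-0.762,-0.693,0,0,0,0],
    [-0.762,-0.693,0,0,0,0],
    [-0.762,-0.693,0,0,0,0],
  ],
)

```text
time: 2.2
ee_pos: [0.3789, 0.2857, 0.4052]
eef_rot: [0.208, 0.978, -0.0, 0.001]
ft_force: [-0.1, 0.5, 0.1]
width: 0.0866
grip_force: 0.0
```

Request:
play_rows(
  series=[
    [-0.762,-0.693,0,0,0,0],
    [-0.762,-0.693,0,0,0,0],
    [-0.762,-0.693,0,0,0,0],
    [-0.762,-0.693,0,0,0,0],
  ],
)

```text
time: 2.6
ee_pos: [0.4414, 0.1449, 0.4052]
eef_rot: [0.208, 0.978, -0.0, 0.001]
ft_force: [0.2, 0.9, 0.6]
width: 0.0869
grip_force: 0.0
```

Request:
play_rows(
  series=[
    [-0.347,-0.916,0,0,0,0],
    [-0.347,-0.916,0,0,0,0],
    [-0.347,-0.916,0,0,0,0],
    [-0.347,-0.916,0,0,0,0],
  ],
)

```text
time: 3.0
ee_pos: [0.432, -0.0017, 0.4052]
eef_rot: [0.208, 0.978, 0.0, 0.0]
ft_force: [0.5, 0.7, -0.3]
width: 0.087
grip_force: 0.0
```

Request:
play_rows(
  series=[
    [-0.347,-0.916,0,0,0,0],
    [-0.347,-0.916,0,0,0,0],
    [-0.347,-0.916,0,0,0,0],
    [-0.347,-0.916,0,0,0,0],
  ],
)

```text
time: 3.4
ee_pos: [0.4244, -0.1482, 0.4053]
eef_rot: [0.208, 0.978, -0.0, 0.001]
ft_force: [-0.4, 1.7, 0.1]
width: 0.0872
grip_force: 0.0
```

Request:
play_rows(
  series=[
    [-0.347,-0.916,0,0,0,0.777],
    [-0.347,-0.916,0,0,0,0.777],
    [-0.347,-0.916,0,0,0,0.777],
    [-0.347,-0.916,0,0,0,0.777],
    [-0.347,-0.916,0,0,0,0.777],
  ],
)

```text
time: 3.9
ee_pos: [0.4185, -0.2899, 0.4045]
eef_rot: [0.398, 0.917, -0.0, -0.0]
ft_force: [-0.6, 0.3, 0.1]
width: 0.0872
grip_force: 0.0
```

Request:
play_rows(
  series=[
    [0,0,0.867,0,0,0],
    [0,0,0.867,0,0,0],
    [0,0,0.867,0,0,0],
    [0,0,0.867,0,0,0],
  ],
)

```text
time: 4.3
ee_pos: [0.4177, -0.2872, 0.2712]
eef_rot: [0.396, 0.918, 0.0, -0.003]
ft_force: [1.1, 0.1, 0.4]
width: 0.0871
grip_force: 0.0
```

Request:
play_rows(
  series=[
    [0,0,0.2,0,0,0],
    [0,0,0.35,0,0,0],
    [0,0,0.433,0,0,0],
    [0,0,0.433,0,0,0],
  ],
)

```text
time: 4.7
ee_pos: [0.4185, -0.2892, 0.2098]
eef_rot: [0.397, 0.918, 0.0, -0.0]
ft_force: [-0.0, -0.9, 0.3]
width: 0.0871
grip_force: 0.0
```

Request:
play_rows(
  series=[
    [0,0,0,0,0,0],
    [0,0,0,0,0,0],
    [0,0,0,0,0,0],
    [0,0,0,0,0,0],
    [0,0,0,0,0,0],
  ],
  fingers=-1,
  squeeze=45,
)

```text
time: 5.2
ee_pos: [0.418, -0.2901, 0.21]
eef_rot: [0.398, 0.918, 0.0, 0.0]
ft_force: [0.4, 0.2, 0.3]
width: 0.0552
grip_force: 0.0
```

Still closing.

Request:
play_rows(
  series=[
    [0,0,0,0,0,0],
    [0,0,0,0,0,0],
    [0,0,0,0,0,0],
    [0,0,0,0,0,0],
    [0,0,0,0,0,0],
  ],
)

```text
time: 5.7
ee_pos: [0.4181, -0.29, 0.2097]
eef_rot: [0.397, 0.918, 0.0, 0.0]
ft_force: [0.3, 0.8, -0.6]
width: 0.0236
grip_force: 45.0
```

Request:
play_rows(
  series=[
    [0,0,0,0,0,0],
    [0,0,0,0,0,0],
    [0,0,0,0,0,0],
  ],
)

```text
time: 6.0
ee_pos: [0.418, -0.29, 0.2097]
eef_rot: [0.397, 0.918, 0.0, 0.0]
ft_force: [0.7, 0.9, -1.0]
width: 0.0235
grip_force: 45.0
```

Run:
```python
from h import *
ms={"side":mask("side","stone",[.4185,-.29,.025])} if vision.camera("side") is not None else 0
print(ms["side"].sum(),fit(ms,STONE,[.4185,-.29,2.325],.004))
print(status.read_state()['grip_force'],status.read_state()['width'])
```

```text
235.0 (array([ 0.42041155, -0.29078662,  2.30509893]), np.float64(0.6215508580207825))
44.96223977766931 0.02367342958621487
```

Request:
play_rows(
  series=[
    [0,0,-0.2,0,0,0],
    [0,0,-0.5,0,0,0],
    [0,0,-0.8,0,0,0],
    [0,0,-0.8,0,0,0],
  ],
)

```text
time: 6.5
ee_pos: [0.4186, -0.2916, 0.3346]
eef_rot: [0.398, 0.917, 0.0, 0.004]
ft_force: [0.2, -0.4, -3.3]
width: 0.0236
grip_force: 45.0
```

Request:
play_rows(
  series=[
    [0,0,-0.3,0,0,0],
    [0,0,-0.6,0,0,0],
    [0,0,-0.8,0,0,0],
    [0,0,-0.8,0,0,0],
  ],
)

```text
time: 6.9
ee_pos: [0.4181, -0.2908, 0.4526]
eef_rot: [0.398, 0.918, 0.0, 0.002]
ft_force: [0.7, -0.1, -4.0]
width: 0.0238
grip_force: 45.0
```

Request:
play_rows(
  series=[
    [0.15,0.27,0,0,0,0],
    [0.3,0.54,0,0,0,0],
    [0.45,0.8,0,0,0,0],
    [0.494,0.879,0,0,0,0],
  ],
)

```text
time: 7.3
ee_pos: [0.4644, -0.1407, 0.4475]
eef_rot: [0.394, 0.919, 0.0, -0.002]
ft_force: [0.4, 0.1, -4.2]
width: 0.0238
grip_force: 45.0
```

Request:
play_rows(
  series=[
    [0.15,0.27,0,0,0,0],
    [0.3,0.54,0,0,0,0],
    [0.45,0.8,0,0,0,0],
    [0.494,0.879,0,0,0,0],
  ],
)

```text
time: 7.7
ee_pos: [0.5095, 0.0035, 0.4473]
eef_rot: [0.395, 0.919, -0.001, -0.002]
ft_force: [-0.3, -0.3, -4.0]
width: 0.0236
grip_force: 45.0
```

Request:
play_rows(
  series=[
    [0.15,0.27,0,0,0,0.2],
    [0.3,0.54,0,0,0,0.4],
    [0.4,0.72,0,0,0,0.6],
    [0.48,0.85,0,0,0,0.8],
    [0.494,0.879,0,0,0,1.0],
  ],
)

```text
time: 8.2
ee_pos: [0.5546, 0.1456, 0.447]
eef_rot: [0.622, 0.783, -0.002, -0.001]
ft_force: [-1.4, 0.5, -3.1]
width: 0.0235
grip_force: 45.0
```

Request:
play_rows(
  series=[
    [0,0,0,0,0,0.2],
    [0,0,0,0,0,0.25],
    [0,0,0,0,0,0.25],
    [0,0,0,0,0,0.25],
  ],
)

```text
time: 8.6
ee_pos: [0.5545, 0.1421, 0.4492]
eef_rot: [0.671, 0.742, -0.0, -0.0]
ft_force: [0.4, 0.5, -3.7]
width: 0.0237
grip_force: 45.0
```

Run:
```python
from h import *
for c in("side","top"):
    im=vision.camera(c); 
    P=[(R.from_euler('z',1.669).apply(B)+[.5545,.1424,.2435]) for B in STONE]
    print(c,[(np.round(d['point'],3),round(d['conf'],2)) for d in spotter.boxes_of(c,"stone")],proj(c,[.5545,.1424,.2435]))
    k=5; x0,y0=(250,90) if c=="side" else (180,150); w,h=(140,100)
    cr=cv2.resize(im[y0:y0+h,x0:x0+w],None,fx=k,fy=k,interpolation=cv2.INTER_CUBIC)
    for B in P: cv2.polylines(cr,[cv2.convexHull(((proj(c,B)-[x0,y0]+.5)*k).astype(np.int32))],1,(0,255,0),1)
    B=R.from_euler('z',.098).apply(PLATEN[0])+[.5605,.085,.205]
    cv2.polylines(cr,[cv2.convexHull(((proj(c,B)-[x0,y0]+.5)*k).astype(np.int32))],1,(255,255,0),1)
    cv2.imwrite(f"pics/{c}1.png",cr)
```

```text
side [(array([0.552, 0.111, 0.263]), 0.89), (array([ 0.762, -0.215,  0.023]), 0.87), (array([ 0.36 , -0.613,  0.052]), 0.8), (array([ 0.406, -0.512,  0.027]), 0.7)] [[297.42187443 139.89975015]]
top [(array([ 0.76 , -0.205,  0.026]), 0.79), (array([ 0.343, -0.62 ,  0.024]), 0.77), (array([0.553, 0.105, 0.264]), 0.72), (array([ 0.407, -0.493,  0.022]), 0.62)] [[244.06704731 205.02844487]]
```

View pics/side1.png

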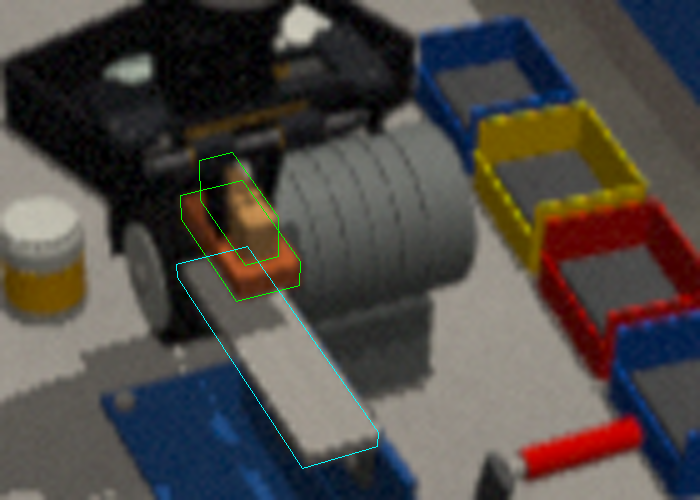

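View pics/top1.png

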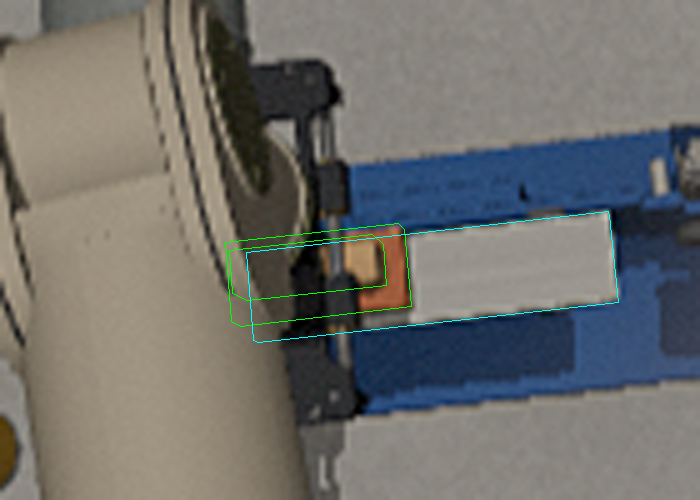

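Request:
play_rows(
  series=[
    [0,0,0.1,0,0,0],
    [0,0,0.18,0,0,0],
    [0,0,0.22,0,0,0],
    [0,0,0.22,0,0,0],
  ],
)

```text
time: 9.2
ee_pos: [0.5541, 0.1426, 0.4151]
eef_rot: [0.671, 0.741, -0.001, -0.001]
ft_force: [-0.5, 0.1, -3.7]
width: 0.0233
grip_force: 45.0
```

Request:
play_rows(
  series=[
    [0,0,0.01,0,0,0],
    [0,0,0.02,0,0,0],
    [0,0,0.02,0,0,0],
    [0,0,0.02,0,0,0],
  ],
)

```text
time: 9.6
ee_pos: [0.5545, 0.1426, 0.414]
eef_rot: [0.671, 0.741, 0.0, 0.0]
ft_force: [0.7, 0.7, -2.9]
width: 0.0238
grip_force: 45.0
```

Request:
play_rows(
  series=[
    [0,0,0.007,0,0,0],
    [0,0,0.01,0,0,0],
    [0,0,0.01,0,0,0],
  ],
)

```text
time: 9.9
ee_pos: [0.5545, 0.1426, 0.4122]
eef_rot: [0.671, 0.741, 0.0, -0.0]
ft_force: [0.4, -0.2, -4.0]
width: 0.0239
grip_force: 45.0
```

Request:
play_rows(
  series=[
    [0,0,0.004,0,0,0],
    [0,0,0.007,0,0,0],
    [0,0,0.007,0,0,0],
  ],
)

```text
time: 10.2
ee_pos: [0.5545, 0.1426, 0.4111]
eef_rot: [0.671, 0.741, -0.0, -0.0]
ft_force: [-0.4, -0.4, -3.3]
width: 0.0236
grip_force: 45.0
```

Request:
play_rows(
  series=[
    [0,0,0.003,0,0,0],
    [0,0,0.005,0,0,0],
    [0,0,0.005,0,0,0],
  ],
)

```text
time: 10.5
ee_pos: [0.5545, 0.1426, 0.4107]
eef_rot: [0.671, 0.741, 0.0, -0.0]
ft_force: [-1.0, -0.5, -0.1]
width: 0.0235
grip_force: 45.0
```

Request:
play_rows(
  series=[
    [0,0,0.002,0,0,0],
    [0,0,0.004,0,0,0],
    [0,0,0.004,0,0,0],
  ],
)

```text
time: 10.8
ee_pos: [0.5545, 0.1425, 0.4107]
eef_rot: [0.671, 0.741, 0.0, -0.0]
ft_force: [-4.2, -0.5, 5.8]
width: 0.0236
grip_force: 45.0
```

Request:
play_rows(
  series=[
    [-0.02,0,0.001,0,0,0],
    [-0.05,0,0.001,0,0,0],
    [-0.08,0,0.001,0,0,0],
    [-0.11,0,0.001,0,0,0],
  ],
)

```text
time: 11.2
ee_pos: [0.5564, 0.127, 0.4107]
eef_rot: [0.671, 0.741, 0.002, 0.0]
ft_force: [-0.8, 4.4, 4.7]
width: 0.0237
grip_force: 45.0
```

Request:
play_rows(
  series=[
    [-0.03,0,0.001,0,0,0],
    [-0.06,0,0.001,0,0,0],
    [-0.09,0,0.001,0,0,0],
    [-0.12,0,0.001,0,0,0],
    [-0.15,0,0.001,0,0,0],
  ],
)

```text
time: 11.7
ee_pos: [0.5587, 0.1046, 0.4107]
eef_rot: [0.671, 0.742, 0.002, 0.0]
ft_force: [-0.0, 5.0, 6.6]
width: 0.0235
grip_force: 45.0
```

Request:
play_rows(
  series=[
    [-0.03,0,0,0,0,0],
    [-0.06,0,0,0,0,0],
    [-0.09,0,0,0,0,0],
    [-0.12,0,0,0,0,0],
    [-0.15,0,0,0,0,0],
  ],
)

```text
time: 12.2
ee_pos: [0.5609, 0.0823, 0.4107]
eef_rot: [0.671, 0.742, 0.002, 0.0]
ft_force: [0.2, 4.8, 6.8]
width: 0.0232
grip_force: 45.0
```

Request:
play_rows(
  series=[
    [-0.03,0,0,0,0,0],
    [-0.06,0,0,0,0,0],
    [-0.09,0,0,0,0,0],
    [-0.12,0,0,0,0,0],
    [-0.15,0,0,0,0,0],
  ],
)

```text
time: 12.7
ee_pos: [0.5631, 0.0599, 0.4107]
eef_rot: [0.671, 0.742, 0.002, 0.0]
ft_force: [-0.4, 5.2, 8.1]
width: 0.0237
grip_force: 45.0
```

Request:
play_rows(
  series=[
    [-0.03,0,0,0,0,0],
    [-0.06,0,0,0,0,0],
    [-0.09,0,0,0,0,0],
    [-0.12,0,0,0,0,0],
    [-0.15,0,0,0,0,0],
  ],
)

```text
time: 13.2
ee_pos: [0.5654, 0.0375, 0.4107]
eef_rot: [0.671, 0.742, 0.002, 0.0]
ft_force: [0.6, 5.4, 6.5]
width: 0.0238
grip_force: 45.0
```

Request:
play_rows(
  series=[
    [-0.03,0,0,0,0,0],
    [-0.06,0,0,0,0,0],
    [-0.09,0,0,0,0,0],
    [-0.1,0,0,0,0,0],
    [-0.1,0,0,0,0,0],
  ],
)

```text
time: 13.7
ee_pos: [0.5669, 0.0221, 0.4107]
eef_rot: [0.671, 0.741, 0.001, 0.0]
ft_force: [-0.2, 4.4, 7.1]
width: 0.0233
grip_force: 45.0
```

Request:
play_rows(
  series=[
    [0,0,-0.1,0,0,0],
    [0,0,-0.25,0,0,0],
    [0,0,-0.3,0,0,0],
  ],
)

```text
time: 14.0
ee_pos: [0.5667, 0.0211, 0.4568]
eef_rot: [0.672, 0.741, 0.001, 0.001]
ft_force: [-0.5, 0.0, -2.8]
width: 0.0239
grip_force: 45.0
```

Request:
play_rows(
  series=[
    [-0.2,-0.12,0,0,0,0],
    [-0.45,-0.27,0,0,0,0],
    [-0.7,-0.43,0,0,0,0],
    [-0.9,-0.55,0,0,0,0],
    [-0.985,-0.598,0,0,0,0],
  ],
)

```text
time: 14.5
ee_pos: [0.4898, -0.1382, 0.4547]
eef_rot: [0.673, 0.739, -0.0, 0.0]
ft_force: [0.5, 0.4, -4.5]
width: 0.0235
grip_force: 45.0
```

Request:
play_rows(
  series=[
    [-0.2,-0.12,0,0,0,-0.2],
    [-0.45,-0.27,0,0,0,-0.4],
    [-0.7,-0.43,0,0,0,-0.6],
    [-0.9,-0.55,0,0,0,-0.8],
    [-0.985,-0.598,0,0,0,-1],
  ],
)

```text
time: 15.0
ee_pos: [0.4148, -0.2932, 0.4547]
eef_rot: [0.457, 0.89, -0.0, 0.0]
ft_force: [0.1, -0.1, -3.2]
width: 0.0233
grip_force: 45.0
```

Request:
play_rows(
  series=[
    [0,0,0.2,0,0,-0.15],
    [0,0,0.45,0,0,-0.25],
    [0,0,0.7,0,0,-0.25],
    [0,0,0.8,0,0,-0.25],
    [0,0,0.8,0,0,-0.25],
  ],
)

```text
time: 15.5
ee_pos: [0.4166, -0.2892, 0.3323]
eef_rot: [0.397, 0.918, -0.0, -0.002]
ft_force: [0.8, 0.2, -3.2]
width: 0.0238
grip_force: 45.0
```

Request:
play_rows(
  series=[
    [0,0,0.25,0,0,0],
    [0,0,0.5,0,0,0],
    [0,0,0.7,0,0,0],
    [0,0,0.76,0,0,0],
    [0,0,0.76,0,0,0],
  ],
)

```text
time: 16.0
ee_pos: [0.4174, -0.29, 0.2207]
eef_rot: [0.397, 0.918, -0.0, -0.0]
ft_force: [-0.2, -0.6, -3.1]
width: 0.0235
grip_force: 45.0
```

Request:
play_rows(
  series=[
    [0,0,0.015,0,0,0],
    [0,0,0.03,0,0,0],
    [0,0,0.045,0,0,0],
    [0,0,0.05,0,0,0],
    [0,0,0.05,0,0,0],
  ],
)

```text
time: 16.5
ee_pos: [0.4171, -0.29, 0.2132]
eef_rot: [0.397, 0.918, 0.0, 0.0]
ft_force: [-0.0, -0.1, -3.8]
width: 0.0237
grip_force: 45.0
```

Request:
play_rows(
  series=[
    [0,0,0.01,0,0,0],
    [0,0,0.02,0,0,0],
    [0,0,0.025,0,0,0],
    [0,0,0.025,0,0,0],
  ],
)

```text
time: 16.9
ee_pos: [0.4171, -0.2901, 0.2097]
eef_rot: [0.398, 0.918, 0.0, -0.0]
ft_force: [-3.6, 2.8, 5.8]
width: 0.0238
grip_force: 45.0
```

Request:
play_rows(
  series=[
    [0,0,-0.004,0,0,0],
    [0,0,-0.004,0,0,0],
  ],
)

```text
time: 17.1
ee_pos: [0.417, -0.29, 0.2098]
eef_rot: [0.398, 0.918, -0.0, 0.0]
ft_force: [-0.1, 0.1, -3.7]
width: 0.0234
grip_force: 45.0
```

Request:
play_rows(
  series=[
    [0,0,0,0,0,0],
    [0,0,0,0,0,0],
    [0,0,0,0,0,0],
    [0,0,0,0,0,0],
    [0,0,0,0,0,0],
  ],
  fingers=0.4,
)

```text
time: 17.6
ee_pos: [0.4171, -0.2901, 0.2099]
eef_rot: [0.398, 0.918, 0.0, 0.0]
ft_force: [0.3, 0.0, -0.1]
width: 0.0552
grip_force: 0.0
```

Request:
play_rows(
  series=[
    [0,0,-0.2,0,0,0],
    [0,0,-0.5,0,0,0],
    [0,0,-0.8,0,0,0],
    [0,0,-1,0,0,0],
    [0,0,-1,0,0,0],
  ],
)

```text
time: 18.1
ee_pos: [0.4177, -0.291, 0.3638]
eef_rot: [0.398, 0.918, 0.001, 0.003]
ft_force: [0.7, -0.5, -0.4]
width: 0.0611
grip_force: 0.0
```

Request:
play_rows(
  series=[
    [0,0,-0.3,0,0,0],
    [0,0,-0.6,0,0,0],
    [0,0,-0.9,0,0,0],
    [0,0,-0.9,0,0,0],
  ],
)

```text
time: 18.5
ee_pos: [0.4174, -0.2909, 0.4995]
eef_rot: [0.398, 0.918, 0.001, 0.004]
ft_force: [1.4, -0.6, -0.7]
width: 0.0607
grip_force: 0.0
```

Run:
```python
from h import *
for c in("side","top"):
    vision.camera(c); m=mask(c,"stone",[.418,-.29,.025]); print(c,m.sum(),fit({c:m},STONE,[.418,-.29,2.325],.004))
    h=mask(c,"handle",[.684,-.122,.248]); print(h is not None and (h.sum(),fit({c:h},HANDLE,[.684,-.122,.1],.248,True)))
print([(d['point'],d['conf']) for d in spotter.boxes_of("side","mat")])
```

```text
side 615.0 (array([ 0.41699428, -0.28867179,  2.33561933]), np.float64(0.04888361692428589))
(np.float32(154.0), (array([ 0.68607829, -0.12121378,  0.1       ]), np.float64(0.19093316793441772)))
top 283.0 (array([ 0.4106779 , -0.29043996,  2.27045753]), np.float64(0.37666618824005127))
False
[([0.4603, -0.3188, 0.0019], 0.87)]
```

Request:
play_rows(
  series=[
    [-0.05,0.25,0,0,0,0.28],
    [-0.1,0.5,0,0,0,0.56],
    [-0.138,0.7,0,0,0,0.84],
    [-0.138,0.7,0,0,0,1],
  ],
)

```text
time: 19.25
ee_pos: [0.5114, -0.2291, 0.493]
eef_rot: [0.621, 0.784, -0.001, -0.001]
ft_force: [-1.3, 0.0, -0.0]
width: 0.0608
grip_force: 0.0
```

Request:
play_rows(
  series=[
    [0.08,0.23,0,0,0,0.28],
    [0.16,0.46,0,0,0,0.56],
    [0.231,0.676,0,0,0,0.84],
    [0.231,0.676,0,0,0,1],
  ],
)

```text
time: 19.65
ee_pos: [0.6024, -0.1717, 0.4922]
eef_rot: [0.803, 0.596, -0.001, -0.001]
ft_force: [-0.4, -0.3, -0.5]
width: 0.0609
grip_force: 0.0
```

Request:
play_rows(
  series=[
    [0.18,0.16,0,0,0,0.28],
    [0.36,0.31,0,0,0,0.56],
    [0.538,0.47,0,0,0,0.84],
    [0.538,0.47,0,0,0,1],
  ],
)

```text
time: 20.05
ee_pos: [0.6932, -0.1148, 0.4912]
eef_rot: [0.93, 0.368, -0.002, -0.001]
ft_force: [0.4, 0.8, -1.0]
width: 0.0609
grip_force: 0.0
```

Request:
play_rows(
  series=[
    [0,0,0,0,0,0.28],
    [0,0,0,0,0,0.56],
    [0,0,0,0,0,0.84],
    [0,0,0,0,0,1],
    [0,0,0,0,0,1],
  ],
)

```text
time: 20.55
ee_pos: [0.6897, -0.1196, 0.4937]
eef_rot: [0.994, 0.114, -0.001, 0.0]
ft_force: [0.4, -1.1, 0.8]
width: 0.0607
grip_force: 0.0
```

Request:
play_rows(
  series=[
    [0,0,0,0,0,0.25],
    [0,0,0,0,0,0.25],
    [0,0,0,0,0,0.25],
    [0,0,0,0,0,0.25],
  ],
)

```text
time: 20.95
ee_pos: [0.6895, -0.1197, 0.4947]
eef_rot: [0.999, 0.051, -0.0, -0.0]
ft_force: [0.4, -0.3, 0.3]
width: 0.0612
grip_force: 0.0
```

Run:
```python
from h import *
c="side"; im=vision.camera(c); h=mask(c,"handle",[.684,-.122,.248])
if h is not None: print(h.sum(),fit({c:h},HANDLE,[.684,-.122,.1],.248))
x0,y0,w,h,k=310,110,120,100,6
cr=cv2.resize(im[y0:y0+h,x0:x0+w],None,fx=k,fy=k,interpolation=cv2.INTER_CUBIC)
d=lambda B,col:cv2.polylines(cr,[cv2.convexHull(((proj(c,B)-[x0,y0]+.5)*k).astype(np.int32))],1,col,1)
d(R.from_euler('z',.1).apply(HANDLE[0])+[.684,-.122,.248],(0,255,0))
g=(proj(c,[[.6895,-.1197,.4947-.1635],[.6895,-.1197,.248]])-[x0,y0]+.5)*k
for q in g: cv2.circle(cr,tuple(q.astype(int)),4,(255,255,0),1)
cv2.imwrite("pics/side2.png",cr)
```

```text
157.0 (array([ 0.68632423, -0.12064502,  0.08665226]), np.float64(0.18324607610702515))
```

View pics/side2.png

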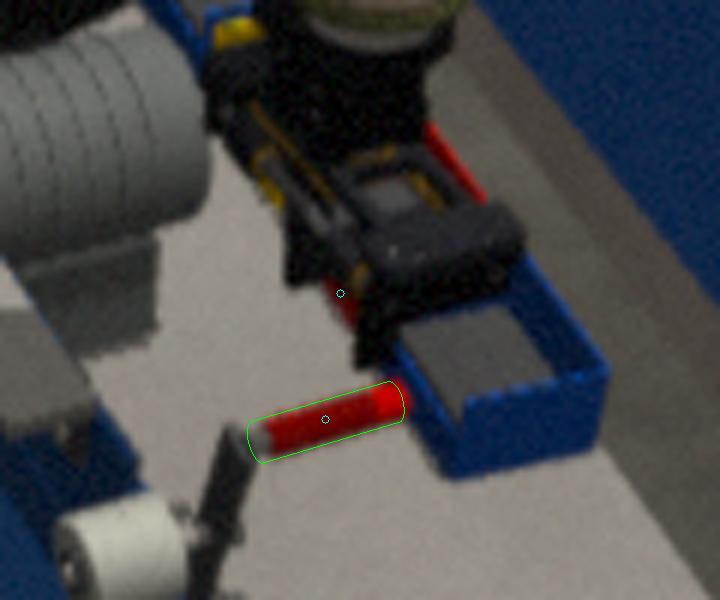

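Request:
play_rows(
  series=[
    [0,0,0.15,0,0,0],
    [0,0,0.3,0,0,0],
    [0,0,0.45,0,0,0],
    [0,0,0.555,0,0,0],
    [0,0,0.555,0,0,0],
  ],
)

```text
time: 21.55
ee_pos: [0.6893, -0.1192, 0.4095]
eef_rot: [0.999, 0.05, -0.001, -0.001]
ft_force: [0.0, -0.5, 0.1]
width: 0.0606
grip_force: 0.0
```

Request:
play_rows(
  series=[
    [0,0,0,0,0,0],
    [0,0,0,0,0,0],
    [0,0,0,0,0,0],
    [0,0,0,0,0,0],
    [0,0,0,0,0,0],
  ],
  fingers=-1,
  squeeze=50,
)

```text
time: 22.05
ee_pos: [0.6895, -0.1198, 0.412]
eef_rot: [0.999, 0.049, 0.0, -0.0]
ft_force: [1.1, 0.4, -0.1]
width: 0.0286
grip_force: 0.0
```

Request:
play_rows(
  series=[
    [0,0,0,0,0,0],
    [0,0,0,0,0,0],
    [0,0,0,0,0,0],
    [0,0,0,0,0,0],
  ],
)

```text
time: 22.45
ee_pos: [0.6895, -0.1211, 0.4119]
eef_rot: [0.999, 0.049, 0.001, 0.001]
ft_force: [3.3, -6.4, -0.9]
width: 0.0207
grip_force: 50.0
```

Request:
play_rows(
  series=[
    [0,-0.03,-0.008,0,0,0],
    [0,-0.06,-0.015,0,0,0],
    [0,-0.09,-0.021,0,0,0],
    [0,-0.117,-0.027,0,0,0],
  ],
)

```text
time: 22.85
ee_pos: [0.6878, -0.105, 0.4162]
eef_rot: [0.999, 0.048, 0.001, 0.003]
ft_force: [5.7, -10.8, -4.6]
width: 0.0209
grip_force: 50.1
```

Request:
play_rows(
  series=[
    [0,-0.03,-0.005,0,0,0],
    [0,-0.06,-0.009,0,0,0],
    [0,-0.09,-0.012,0,0,0],
    [0,-0.119,-0.015,0,0,0],
  ],
)

```text
time: 23.25
ee_pos: [0.6859, -0.0881, 0.4194]
eef_rot: [0.999, 0.047, 0.002, 0.004]
ft_force: [5.1, -12.9, 1.9]
width: 0.0207
grip_force: 50.0
```

Request:
play_rows(
  series=[
    [0,-0.03,-0.001,0,0,0],
    [0,-0.06,-0.002,0,0,0],
    [0,-0.09,-0.002,0,0,0],
    [0,-0.12,-0.002,0,0,0],
  ],
)

```text
time: 23.65
ee_pos: [0.6841, -0.0711, 0.4209]
eef_rot: [0.999, 0.047, 0.002, 0.004]
ft_force: [2.8, -15.1, 9.8]
width: 0.0209
grip_force: 50.0
```

Request:
play_rows(
  series=[
    [0,-0.03,0.001,0,0,0],
    [0,-0.06,0.003,0,0,0],
    [0,-0.09,0.006,0,0,0],
    [0,-0.119,0.009,0,0,0],
  ],
)

```text
time: 24.05
ee_pos: [0.6824, -0.0535, 0.42]
eef_rot: [0.999, 0.047, 0.003, 0.004]
ft_force: [2.3, -15.3, 13.5]
width: 0.0208
grip_force: 50.0
```

Request:
play_rows(
  series=[
    [0,-0.015,-0.003,0,0,0],
    [0,-0.03,-0.004,0,0,0],
    [0,-0.03,-0.004,0,0,0],
  ],
)

```text
time: 24.35
ee_pos: [0.682, -0.0486, 0.4198]
eef_rot: [0.999, 0.047, 0.002, 0.004]
ft_force: [4.2, -14.6, 7.6]
width: 0.0207
grip_force: 50.0
```

Request:
play_rows(
  series=[
    [0,-0.01,0,0,0,0],
    [0,-0.015,0,0,0,0],
    [0,-0.015,0,0,0,0],
  ],
)

```text
time: 24.65
ee_pos: [0.6818, -0.0467, 0.4196]
eef_rot: [0.999, 0.047, 0.002, 0.004]
ft_force: [4.3, -14.1, 5.7]
width: 0.0213
grip_force: 50.0
```

Request:
play_rows(
  series=[
    [0,-0.007,0,0,0,0],
    [0,-0.012,0,0,0,0],
    [0,-0.012,0,0,0,0],
  ],
)

```text
time: 24.95
ee_pos: [0.6817, -0.0453, 0.4196]
eef_rot: [0.999, 0.046, 0.002, 0.004]
ft_force: [6.5, -16.2, 4.7]
width: 0.0212
grip_force: 50.0
```

Request:
play_rows(
  series=[
    [0,-0.005,0,0,0,0],
    [0,-0.01,0,0,0,0],
    [0,-0.01,0,0,0,0],
  ],
)

```text
time: 25.25
ee_pos: [0.6815, -0.0448, 0.4196]
eef_rot: [0.999, 0.046, 0.003, 0.005]
ft_force: [7.5, -20.1, 2.4]
width: 0.0207
grip_force: 50.0
```

Request:
play_rows(
  series=[
    [0,-0.005,0,0,0,0],
    [0,-0.005,0,0,0,0],
    [0,-0.005,0,0,0,0],
    [0,-0.005,0,0,0,0],
    [0,-0.005,0,0,0,0],
  ],
)

```text
time: 25.75
ee_pos: [0.6814, -0.0447, 0.4195]
eef_rot: [0.999, 0.045, 0.003, 0.006]
ft_force: [8.8, -21.7, 1.6]
width: 0.021
grip_force: 50.0
```

Run:
```python
from h import *
c="side"; im=vision.camera(c); m=mask(c,"stone",[.417,-.289,.025]); print(m.sum(),fit({c:m},STONE,[.418,-.29,2.325],.004))
h=mask(c,"handle",[.678,-.048,.253])
if h is not None: print(h.sum(),np.argwhere(h>0).mean(0)[::-1],proj(c,[.678,-.048,.253]))
cv2.imwrite("pics/side3.png",cv2.resize(im[80:330,230:460],None,fx=2.4,fy=2.4,interpolation=cv2.INTER_CUBIC))
```

```text
563.0 (array([ 0.41786852, -0.28887738,  2.32048156]), np.float64(0.09852510690689087))
76.0 [346.40789474 166.17105263] [[351.93277383 164.81401404]]
```

View pics/side3.png

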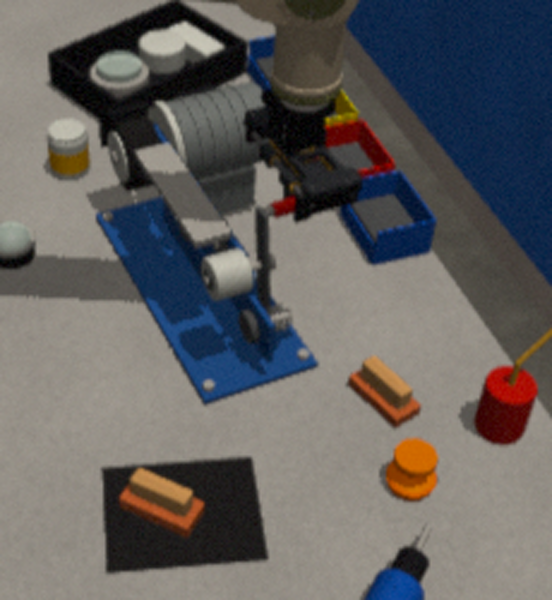

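The picture shows the gripper on the red handle at about (290,205), with the arm leaning towards the drive wheel. The stone lies flat on the mat at about (160,500). A further 0.75 mm push only raised the force, so the arm is against its stop.

```bash
python3 -c "
from h import *
print(status.read_state()['grip_force'],job.close_job())"
```

```text
the job is handed in; nothing more can be done
50.026121735572815 None
```

The job is handed in (no verdict came back): I dressed the platen end to end at about 8–12 N, laid the stone back on its mat and let go, and the gripper is holding the tension arm at its stop with a 50 N grip.

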